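Wedge a rocking specimen drawer level

ROBOT

A 7-joint arm with a two-finger parallel gripper is mounted at the origin on the work surface. World frame = base frame: x ahead of the robot, y to its left, z up, the work surface at z = 0. Lengths are in m, angles in rad, forces in N, time in s.
With the tool pointing down it reaches from about 0.425 to 0.825 m from the base axis. Payload 3.6 kg.
Tool frame: the origin (TCP) lies on the centre line of the jaws, within the pads' length; the fingertips stand 8 mm ahead of it and the grasp point (between the pads) lies 11 mm behind it; z points along the fingers, y is the line along which they close (so a half turn about z gives the same grasp; the last joint's range is limited). The gripper opens to 93 mm and grips with 3 to 60 N. Pads are 15 mm wide; open, the fingers measure 128 mm over their backs; the gripper's body (75 mm by 188 mm) begins 65 mm behind the grasp point.
Start: joints at [1.075, 0.615, -0.013, 1.423, 0.008, 1.103, -0.04], TCP at [0.294, -0.58, 0.227] pointing down, gripper open.
Joint ranges: [-3.12, 3.12], [-0.3, 2.06], [-1.34, 1.32], [0.26, 2.42], [-1.36, 4.5], [0.01, 1.98], [-2.84, 2.84]. Speed limits (rad/s): [2.79, 2.79, 3.14, 3.14, 3.14, 3.14, 3.14].

INTERFACE

Orientations are given as a unit quaternion [w, x, y, z].
In Python, from workcell import env gives the robot as it stands. The module is installed in compiled form; this text tells all that it offers.
- The arm moves only by the tool apply_moves, never from a script. Its argument "rows" is a list that holds one entry, the list of rows, each a list of 7 numbers: the shift along the tool's x, y, z in cm, then the turn, a rotation vector about the tool's x, y, z in degrees, then the finger opening in cm, from 0 to 9.3. A call has 1 to 5 rows; each row shifts and turns the commanded pose from where the row before left it, along the tool's axes as they then stand; what a row does not reach is not made up. A row lasts 1/10 s, in which the tool goes at most 50 mm and 8.59 degrees, less where a joint would pass 70% of its speed; a pose out of reach is approached as far as the arm can. A call with a gripper value outside its range is refused whole. The fingers move at their own pace and stop on an object; "grip_force" is the grip in N (left out, the last holds). Time passes only in rows, so rows that do not move let the fingers close. It gives the time, the measured TCP pose, the force, the opening and the grip force at its end, in the units of the state.
- env.get_obs(): the state, without advancing time (a new reading comes with each control period).
- env.read_camera(name): name is "scene" or "top" or "wrist"; returns the picture (384x512x3 uint8, red, green, blue); there is no depth.
- env.camera_model(name): a dict with "fx", "fy", "cx", "cy" (pixels), "R" (3x3) and "t" (3): a world point X has camera coordinates R X + t. Camera axes: x right, y down, z forward; pixel columns grow to the right and rows downward; lengths in m; the calibration is good to about 2 mm. A picture is of the moment at which its call begins: read the wrist's pose just before it. camera_model takes no time and is no camera call; for the wrist camera it gives the pose at the moment of the call.
- env.hand_in(): hands the job in; it is judged then, once.
The state is a dict: "t": time; "joints": joint angles; "dq": joint speeds; "joint_efforts": joint torques, N m; "ee_pos": TCP position; "tool_rot": TCP orientation; "contact_force": force on the tool from outside, world axes, zero at the start; "moment": the same for the moment, N m; "width": finger opening in m; "finger_force": force on a finger pad.
Only numpy, scipy, OpenCV 4.12 (cv2) and the standard library are available. Lean on these libraries where they do the work, as an engineer would, in place of code of your own. Each camera call takes 0.05 s, during which the arm holds its last target. There are 200 camera calls.

TASK

The white specimen drawer rocks forward on its bar, nose down. Push the orange wedge, thin end first and square to the drawer, under the middle of its front edge, below the yellow tag, until it jams tight and the drawer sits fully level, then let go and leave the wedge there. Leave the thin blue shim where it lies; it is too thin to help.

Things in the scene. Friction and masses are not known exactly. Their poses are not given: they have to be found in the camera images.
- wedge_grip (a point): Loose orange plastic wedge lying flat, 140 mm long, 40 wide, about 100 g. Its tail is a flat-topped block 40 long, 29 high with upright sides; then the top slopes straight down over 100 to the thin end, 3 thick. Point: in the tail, mid-width, half-way up (14.5 above the underside), 20 from the tail's end, 120 from the thin end. x points to the thin end, y across, z up.
- drawer_edge (a point): Middle of the lower front edge of the white drawer of bone trays (240 mm deep, 270 wide, 55 high), below its yellow tag; front to the robot, turned up to 11 deg. x points into the drawer, y along the edge. 10 above the table nose down, 20 level; clear beneath but for studs 120 to either side. Two handles stand 15 out above. Wedge home: thin end about 65 behind the edge, its point 55 before it.
- drawer_tag (a point): Yellow tag, 40 mm wide, on the drawer's front face and rim; point on top of the rim, 55 above the lower edge. The drawer rocks on a bar 155 behind its front: its weight (1.6 kg) holds it nose down; level, rear feet land and it stops hard. The edge needs 3 to 5 N to lift, the wedge a push of 6 to 16 N until it jams and the force climbs steeply. Let go, the wedge stays by friction.
- shim_grip (a point): Bystander: thin blue plastic shim shaped like the wedge (140 by 40 mm) but only 8 mm high at the tail and 3 at the thin end, so it cannot reach the drawer. Point and axes as for the wedge, 4 above its underside.
Not all that is in view belongs to the job. There is more than one size of the part that bears wedge_grip; the job needs the smallest.

How it is judged:
At the end, for the whole second after the job is handed in: The drawer stands level on the wedge (lower front edge more than 17.5 mm above the table, 20 mm being level), the wedge's grip point 20 to 85 mm in front of the edge and within 20 mm of its middle, the wedge within 15 degrees of square to the drawer, and nothing held by the robot (height (world z) of drawer_edge above 0.0175 m and x of wedge_grip in the frame of drawer_edge between -0.085 and -0.02 m and y of wedge_grip in the frame of drawer_edge between -0.02 and 0.02 m and angle between the x axis of wedge_grip and the x axis of drawer_edge, either way round below 0.262 rad); the robot touches nothing.
It fails at once if the blue shim is moved by more than 30 mm (distance of shim_grip from where it was at the start of the episode above 0.03 m).
It also fails if it takes over 51 s, if anything falls off the work surface, if the arm or the gripper's body presses on something with over 40 N, if the wrist force passes 120 N, or if a joint passes its speed limit or range.

## Working session

There is one attempt and no reset: what is moved stays moved. The work goes in short steps, Python scripts to look and compute and a tool call to move; the robot and the scene stay as the last step left them, time stands still between calls to the robot, and variables do not carry over. Pictures are saved under pics/ and viewed, at most 10 in all, crops included, and the job is handed in when it is done.

Besides the shell and the picture viewer there is one more tool, called after "Emit:" by a JSON object that holds its "name" and its "arguments", one argument or row to a line. apply_moves: Moves the arm, as the interface text tells. Its arguments: {"type":"object","properties":{"rows":{"type":"array","items":{"type":"array","items":{"type":"array","items":{"type":"number"}}}},"grip_force":{"type":"number"}},"required":["rows"]}

```bash
mkdir -p pics; cat > h.py <<'E'
import numpy as np,cv2
from workcell import env
def ray(m,u,v):
    d=np.array([(u-m['cx'])/m['fx'],(v-m['cy'])/m['fy'],1.]);R=np.array(m['R']);return -R.T@np.array(m['t']),R.T@d
def onz(m,u,v,z):
    c,d=ray(m,u,v);return c+d*(z-c[2])/d[2]
def proj(m,X):
    p=np.array(m['R'])@np.array(X)+np.array(m['t']);return m['fx']*p[0]/p[2]+m['cx'],m['fy']*p[1]/p[2]+m['cy']
def tri(rs):
    A=np.zeros((3,3));b=np.zeros(3)
    for c,d in rs:
        d=d/np.linalg.norm(d);P=np.eye(3)-np.outer(d,d);A+=P;b+=P@c
    return np.linalg.solve(A,b)
E
python3 - <<'E'
from h import *
for n in ("scene","top"):
    im=env.read_camera(n)[:,:,::-1];cv2.imwrite(f"pics/{n}0.png",im)
    m=env.camera_model(n);print(n,m)
E
```

```text
scene {'fx': 350.64641812121295, 'fy': 350.64641812121295, 'cx': 248.80566106651705, 'cy': 190.22168656243446, 'R': array([[-0.87547146,  0.48326829, -0.00122088],
       [ 0.38393514,  0.69398438, -0.60908086],
       [-0.29350219, -0.53370164, -0.79310719]]), 't': array([ 0.40996972, -0.12562568,  0.96981022])}
top {'fx': 466.3672589561808, 'fy': 466.3672589561808, 'cx': 254.3989244911754, 'cy': 193.31830729391922, 'R': array([[-0.02328403, -0.99964876,  0.01265726],
       [-0.99747179,  0.02237932, -0.06744771],
       [ 0.06714076, -0.01419572, -0.99764252]]), 't': array([0.00417823, 0.4569644 , 1.14549905])}
```

View pics/scene0.png

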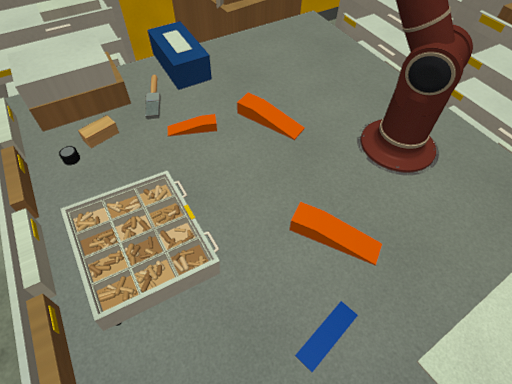

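View pics/top0.png

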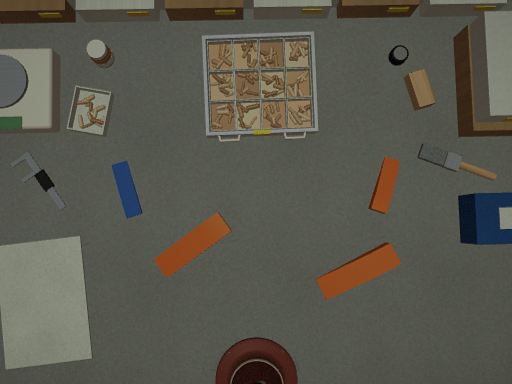

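Orange candidates: top (193,245) and (358,271) are both about 85 px long. Top (385,185) / scene (192,125) is about 55 px, or 140 mm, so that is the smallest and I choose it. The blue shim is at top (127,190). The drawer's tag is at top (262,132) / scene (188,211). The wedge's tail seems to be the end nearer the robot, at top (378,212). I'll check this in a crop and measure.

```bash
python3 - <<'E'
from h import *
ims={n:cv2.imread(f"pics/{n}0.png") for n in("scene","top")}
M={n:env.camera_model(n) for n in ims}
for n,im in ims.items():
    h=cv2.cvtColor(im,cv2.COLOR_BGR2HSV)
    for nm,lo,hi in(("or",(3,170,90),(14,255,255)),("ye",(22,150,100),(34,255,255)),("bl",(105,150,60),(125,255,255))):
        c,_=cv2.findContours(cv2.inRange(h,lo,hi),cv2.RETR_EXTERNAL,cv2.CHAIN_APPROX_NONE)
        for k in c:
            if cv2.contourArea(k)<25: continue
            r=cv2.minAreaRect(k); b=cv2.boxPoints(r)
            if b[:,1].min()<25: continue
            ap=cv2.approxPolyDP(k,2.0,True)[:,0]
            if n=='top': w=[np.round(onz(M[n],*p,0.015)[:2],3).tolist() for p in b]
            else: w=''
            print(n,nm,np.round(r[0]),np.round(r[1]),ap.tolist(),w)
# drawer front edge in top: white rim
a=cv2.resize(ims['scene'][80:240,150:310],(480,480),interpolation=2)
b=cv2.resize(ims['top'][100:230,190:330],(320,297),interpolation=2)
c=cv2.resize(ims['top'][145:225,350:430],(300,300),interpolation=2)
o=np.zeros((600,800,3),np.uint8);o[:480,:480]=a;o[:297,480:]=b;o[300:,480:780]=c
cv2.imwrite("pics/c1.png",o)
E
```

```text
scene or [337. 233.] [95. 30.] [[299, 203], [291, 219], [290, 229], [375, 264], [381, 245], [379, 242], [324, 211]] 
scene or [427. 159.] [10. 22.] [[435, 150], [428, 163], [425, 159], [427, 156], [423, 159], [422, 156], [421, 159], [424, 158], [428, 163], [422, 166], [420, 163], [425, 163], [419, 161], [419, 168], [432, 160]] 
scene or [430. 144.] [ 8. 11.] [[430, 138], [426, 148], [432, 150], [434, 145]] 
scene or [191. 125.] [17. 49.] [[214, 114], [170, 125], [168, 135], [216, 130]] 
scene or [270. 115.] [71. 23.] [[237, 102], [239, 113], [294, 139], [303, 129], [275, 107], [247, 93]] 
scene or [457.  43.] [15. 14.] [[456, 34], [459, 36], [455, 38], [455, 42], [451, 46], [450, 43], [447, 44], [451, 47], [454, 43], [458, 45], [455, 49], [458, 48], [460, 51], [459, 47], [464, 42], [462, 39], [457, 41], [456, 38], [459, 36]] 
scene ye [ 53. 319.] [29.  5.] [[48, 305], [52, 327], [58, 333], [53, 309]] 
scene ye [ 34. 230.] [22.  4.] [[30, 219], [34, 236], [39, 240], [35, 223]] 
scene ye [189. 211.] [15.  4.] [[185, 205], [190, 218], [194, 217]] 
scene ye [ 20. 163.] [19.  4.] [[17, 15
[... 625 characters left out ...]
 [0.413, 0.087], [0.367, 0.054], [0.255, 0.214]]
top or [385. 185.] [17. 54.] [[387, 157], [384, 158], [371, 206], [386, 212], [399, 163]] [[0.412, -0.294], [0.543, -0.335], [0.531, -0.375], [0.4, -0.334]]
top ye [262. 131.] [ 5. 16.] [[270, 133], [269, 129], [254, 130], [254, 134]] [[0.617, -0.008], [0.619, -0.048], [0.608, -0.049], [0.605, -0.009]]
top bl [493. 218.] [50. 36.] [[475, 194], [477, 243], [511, 242], [511, 229], [498, 228], [497, 213], [499, 206], [511, 205], [511, 193]] [[0.445, -0.559], [0.443, -0.65], [0.319, -0.642], [0.321, -0.552]]
top bl [126. 189.] [55. 16.] [[125, 161], [112, 167], [127, 217], [141, 211]] [[0.535, 0.35], [0.546, 0.311], [0.415, 0.274], [0.404, 0.312]]
```

View pics/c1.png

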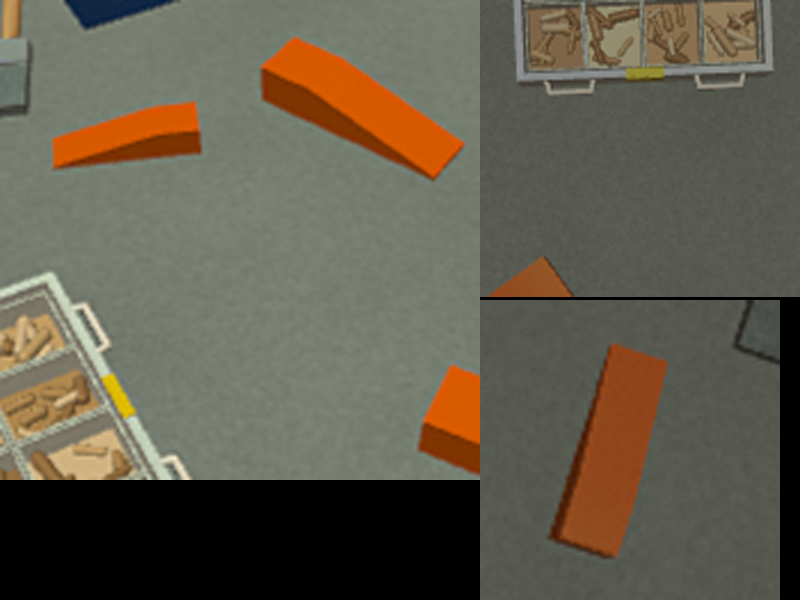

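The crop shows the small wedge with its tall tail nearer the robot and its thin end pointing +x. It is the right one.

```bash
python3 - <<'E'
from h import *
S,T=env.camera_model("scene"),env.camera_model("top")
print("tail top -y corner",tri([ray(S,214.5,114),ray(T,386,212)]))
t1=tri([ray(S,189,211),ray(T,262,131.5)]);print("tag",t1)
a=onz(T,207,135,.065);b=onz(T,318,130.6,.065);print(a,b,(a+b)/2,np.degrees(np.arctan2(*(a-b)[:2])))
for p in((373,206.5),(386,212)):print(onz(T,*p,.029))
for p in((387,157),(399,163)):print(onz(T,*p,.003))
o=env.get_obs();print(o['ee_pos'],o['tool_rot'],o['width'])
E
```

```text
tail top -y corner [ 0.40126305 -0.32737804  0.0315308 ]
tag [ 0.60084094 -0.02689168  0.06864479]
[0.59639012 0.10490111 0.065     ] [ 0.6015401  -0.16225886  0.065     ] [ 0.59896511 -0.02867888  0.065     ] -1.1043389879059917
[ 0.41693673 -0.29741217  0.029     ]
[ 0.40266694 -0.32896941  0.029     ]
[ 0.54260109 -0.34513625  0.003     ]
[ 0.52661889 -0.37503456  0.003     ]
[ 0.29397083 -0.5789711   0.22562145] [-1.08922284e-03  9.72526642e-01  2.32788891e-01 -2.77677029e-04] 0.09311199284624823
```

```bash
cat >> h.py <<'E'
from scipy.spatial.transform import Rotation as Ro
def plan(x,y,z,yaw,n,w):
    o=env.get_obs();q=o['tool_rot'];R=Ro.from_quat([q[1],q[2],q[3],q[0]]);p=np.array(o['ee_pos'])
    c,s=np.cos(np.radians(yaw)),np.sin(np.radians(yaw))
    G=Ro.from_matrix(np.array([[c,s,0],[s,-c,0],[0,0,-1]]))
    rv=(R.inv()*G).as_rotvec()/n;d=(np.array([x,y,z])-p)/n
    print("now",p.round(4),"yaw",np.degrees(np.arctan2(*R.as_matrix()[1::-1,0])).round(2),"f",np.round(o['contact_force'],1),"w",o['width'],"t",o['t'])
    for i in range(n):
        print([*np.round(R.inv().apply(d)*100,2).tolist(),*np.round(np.degrees(rv),2).tolist(),w]);R=R*Ro.from_rotvec(rv)
E
python3 -c "
from h import *
plan(.42,-.317,.2,-18.5,8,6)"
```

```text
now [ 0.294  -0.579   0.2256] yaw 26.92 f [-0.2  0.  -0.5] w 0.09311199284624823 t 0.1
[2.89, -2.21, 0.33, -0.02, 0.01, 5.68, 6]
[2.65, -2.48, 0.32, -0.02, 0.01, 5.68, 6]
[2.4, -2.73, 0.32, -0.02, 0.01, 5.68, 6]
[2.11, -2.95, 0.32, -0.02, 0.01, 5.68, 6]
[1.81, -3.15, 0.32, -0.02, 0.01, 5.68, 6]
[1.49, -3.31, 0.32, -0.02, 0.01, 5.68, 6]
[1.16, -3.44, 0.32, -0.02, 0.01, 5.68, 6]
[0.81, -3.54, 0.32, -0.02, 0.01, 5.68, 6]
```

Emit:
{"name": "apply_moves", "arguments": {
  "rows": [
    [[2.9,-2.2,0.3,0,0,5.7,7],[2.65,-2.5,0.3,0,0,5.7,7],[2.4,-2.7,0.3,0,0,5.7,7],[2.1,-2.95,0.3,0,0,5.7,7],[1.8,-3.15,0.3,0,0,5.7,7]]
  ]
}}

```text
t: 0.6
ee_pos: [0.3734, -0.4144, 0.2111]
tool_rot: [-0.0, 1.0, -0.016, -0.0]
contact_force: [0.8, -0.0, -0.1]
width: 0.0698
finger_force: 0.0
```

Emit:
{"name": "apply_moves", "arguments": {
  "rows": [
    [[1.5,-3.3,0.3,0,0,5.7,7],[1.15,-3.45,0.3,0,0,5.7,7],[0.8,-3.55,0.3,0,0,5.7,7],[0,0,0,0,0,0,7],[0,0,0,0,0,0,7]]
  ]
}}

```text
t: 1.1
ee_pos: [0.4208, -0.3171, 0.2024]
tool_rot: [-0.0, 0.987, -0.161, -0.0]
contact_force: [0.2, -0.6, 0.1]
width: 0.0699
finger_force: 0.0
```

```bash
python3 - <<'E'
from h import *
m=env.camera_model("wrist");im=env.read_camera("wrist")[:,:,::-1].copy();cv2.imwrite("pics/w1.png",im)
h=cv2.cvtColor(im,cv2.COLOR_BGR2HSV)
c,_=cv2.findContours(cv2.inRange(h,(3,170,60),(14,255,255)),cv2.RETR_EXTERNAL,cv2.CHAIN_APPROX_NONE)
k=max(c,key=cv2.contourArea);ap=cv2.approxPolyDP(k,4,True)[:,0]
for p in ap: print(p,onz(m,*p,.029)[:2].round(4),onz(m,*p,.003)[:2].round(4))
print("cam",-np.array(m['R']).T@m['t'])
plan(.43,-.32,.013,-18.5,5,7)
E
```

```text
[324 280] [ 0.2709 -0.3543] [ 0.2528 -0.3551]
[316 260] [ 0.3009 -0.3522] [ 0.2851 -0.3529]
[290 238] [ 0.3389 -0.3308] [ 0.3261 -0.3298]
[213 306] [ 0.279  -0.2107] [ 0.2615 -0.2002]
[291 307] [ 0.246  -0.3043] [ 0.2259 -0.3013]
cam [ 0.5018201  -0.34323464  0.35998051]
now [ 0.42   -0.3186  0.2026] yaw -18.67 f [-0.7 -0.8  0.3] w 0.07019646390266679 t 1.15
[0.2, -0.04, 3.79, 0.01, 0.01, -0.03, 7]
[0.2, -0.04, 3.79, 0.01, 0.01, -0.03, 7]
[0.2, -0.04, 3.79, 0.01, 0.01, -0.03, 7]
[0.2, -0.04, 3.79, 0.01, 0.01, -0.03, 7]
[0.2, -0.04, 3.79, 0.01, 0.01, -0.03, 7]
```

View pics/w1.png

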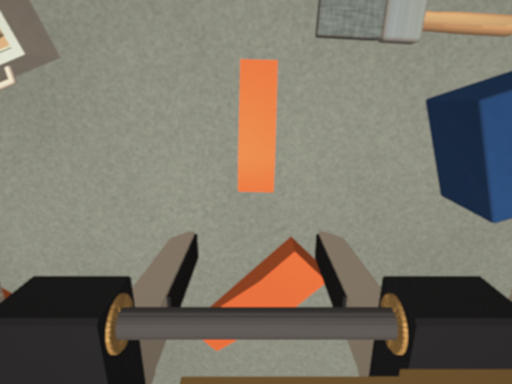

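The wrist view shows the small wedge upright at (257,60)–(255,192), square to the jaws. The big wedge is behind at (265,295). I'll measure the small one.

```bash
python3 - <<'E'
from h import *
m=env.camera_model("wrist");T=env.camera_model("top")
im=cv2.imread("pics/w1.png");h=cv2.cvtColor(im,cv2.COLOR_BGR2HSV)
c,_=cv2.findContours(cv2.inRange(h,(3,150,60),(16,255,255)),cv2.RETR_EXTERNAL,cv2.CHAIN_APPROX_NONE)
k=[k for k in c if cv2.contourArea(k)>1500 and cv2.minAreaRect(k)[0][1]<200][0];ap=cv2.approxPolyDP(k,4,True)[:,0]
for p in ap: print(p,onz(m,*p,.029)[:2].round(4),onz(m,*p,.003)[:2].round(4))
print("TCP proj",proj(m,[.42,-.3186,.2026]),proj(m,[.42,-.3186,.03]))
# height of tail top corner
q=sorted(ap.tolist(),key=lambda p:-p[1])[:2];q=max(q)
print(q,tri([ray(m,*q),ray(T,386,212)]))
E
```

```text
[241  60] [ 0.5391 -0.3423] [ 0.5421 -0.3421]
[238 189] [ 0.4145 -0.2944] [ 0.4077 -0.2905]
[272 191] [ 0.4    -0.3298] [ 0.3921 -0.3286]
[276  61] [ 0.5271 -0.3748] [ 0.5292 -0.3772]
TCP proj (np.float64(257.85759346917996), np.float64(253.54964456835634)) (np.float64(256.86925887742285), np.float64(178.01491379751982))
[272, 191] [ 0.40175156 -0.32910622  0.03155267]
```

Emit:
{"name": "apply_moves", "arguments": {
  "rows": [
    [[0.1,0,3.8,0,0,0.4,7],[0.1,0,3.8,0,0,0.4,7],[0.1,0,3.8,0,0,0.4,7],[0.1,0,3.8,0,0,0.4,7],[0.1,0,3.6,0,0,0,7]]
  ]
}}

```text
t: 1.65
ee_pos: [0.424, -0.322, 0.0132]
tool_rot: [0.001, 0.984, -0.178, 0.0]
contact_force: [0.3, 0.3, -0.4]
width: 0.0699
finger_force: 0.0
```

Emit:
{"name": "apply_moves", "arguments": {
  "rows": [
    [[0,0,0,0,0,0,3],[0,0,0,0,0,0,3],[0,0,0,0,0,0,3],[0,0,0,0,0,0,3],[0,0,0,0,0,0,3]]
  ],
  "grip_force": 25
}}

```text
t: 2.15
ee_pos: [0.4257, -0.3199, 0.0163]
tool_rot: [0.0, 0.984, -0.176, 0.001]
contact_force: [-0.9, -0.5, 5.8]
width: 0.0402
finger_force: 24.9
```

```bash
python3 -c "
from h import *
plan(.425,-.319,.07,-20,3,3)"
```

```text
now [ 0.4257 -0.3199  0.0163] yaw -20.27 f [-0.9 -0.5  5.8] w 0.040210619817667444 t 2.15
[-0.03, -0.02, -1.79, 0.01, -0.04, -0.09, 3]
[-0.03, -0.02, -1.79, 0.01, -0.04, -0.09, 3]
[-0.03, -0.02, -1.79, 0.01, -0.04, -0.09, 3]
```

Emit:
{"name": "apply_moves", "arguments": {
  "rows": [
    [[0,0,-1.5,0,0,0,3],[0,0,-1.5,0,0,0,3],[0,0,-1.0,0,0,0,3],[0,0,0,0,0,0,3]]
  ]
}}

```text
t: 2.55
ee_pos: [0.4262, -0.3202, 0.0563]
tool_rot: [0.001, 0.984, -0.176, 0.002]
contact_force: [-0.0, 0.7, -1.6]
width: 0.0399
finger_force: 24.9
```

```bash
python3 -c "
from h import *
plan(.45,-.031,.055,1.1,10,3)"
```

```text
now [ 0.4262 -0.3202  0.0563] yaw -20.27 f [-0.   0.7 -1.6] w 0.039934577211177824 t 2.55
[-0.78, -2.8, 0.01, 0.01, -0.02, -2.14, 3]
[-0.67, -2.82, 0.01, 0.01, -0.02, -2.14, 3]
[-0.57, -2.85, 0.01, 0.01, -0.02, -2.14, 3]
[-0.46, -2.87, 0.01, 0.01, -0.02, -2.14, 3]
[-0.35, -2.88, 0.01, 0.01, -0.02, -2.14, 3]
[-0.25, -2.89, 0.01, 0.01, -0.02, -2.14, 3]
[-0.14, -2.9, 0.01, 0.01, -0.02, -2.14, 3]
[-0.03, -2.9, 0.01, 0.01, -0.02, -2.14, 3]
[0.08, -2.9, 0.01, 0.01, -0.02, -2.14, 3]
[0.19, -2.9, 0.01, 0.01, -0.02, -2.14, 3]
```

Emit:
{"name": "apply_moves", "arguments": {
  "rows": [
    [[-0.8,-2.8,0,0,0,-2.1,3],[-0.65,-2.8,0,0,0,-2.1,3],[-0.55,-2.85,0,0,0,-2.1,3],[-0.45,-2.85,0,0,0,-2.2,3],[-0.35,-2.9,0,0,0,-2.1,3]]
  ]
}}

```text
t: 3.05
ee_pos: [0.4374, -0.174, 0.0543]
tool_rot: [-0.0, 0.996, -0.084, -0.0]
contact_force: [0.9, -0.4, -0.7]
width: 0.0399
finger_force: 24.9
```

Emit:
{"name": "apply_moves", "arguments": {
  "rows": [
    [[-0.25,-2.9,0,0,0,-2.1,3],[-0.15,-2.9,0,0,0,-2.2,3],[0,-2.9,0,0,0,-2.2,3],[0.1,-2.9,0,0,0,-2.1,3],[0.2,-2.9,0,0,0,-2.2,3]]
  ]
}}

```text
t: 3.55
ee_pos: [0.45, -0.0293, 0.0543]
tool_rot: [-0.0, 1.0, 0.011, -0.0]
contact_force: [0.5, -0.3, -0.9]
width: 0.0396
finger_force: 24.9
```

Emit:
{"name": "apply_moves", "arguments": {
  "rows": [
    [[0,0,0,0,0,0,3],[0,0,0,0,0,0,3]]
  ]
}}

```text
t: 3.75
ee_pos: [0.45, -0.0301, 0.0544]
tool_rot: [0.0, 1.0, 0.01, -0.0]
contact_force: [0.4, 0.1, -1.2]
width: 0.0399
finger_force: 24.9
```

```bash
python3 - <<'E'
from h import *
m=env.camera_model("wrist");im=env.read_camera("wrist")[:,:,::-1].copy();cv2.imwrite("pics/w2.png",im)
S=env.camera_model("scene");h=cv2.cvtColor(im,cv2.COLOR_BGR2HSV)
c,_=cv2.findContours(cv2.inRange(h,(22,150,80),(34,255,255)),cv2.RETR_EXTERNAL,cv2.CHAIN_APPROX_NONE)
for k in c:
    if cv2.contourArea(k)>50:
        for p in cv2.approxPolyDP(k,3,True)[:,0]: print(p,onz(m,*p,.065).round(4),onz(m,*p,.01).round(4))
plan(.45,-.031,.0165,1.1,3,3)
E
```

```text
now [ 0.45   -0.0312  0.0545] yaw 1.08 f [-0.9 -0.7 -0.5] w 0.039945361645965856 t 3.8
[0.0, -0.01, 1.27, 0.01, 0.01, -0.01, 3]
[0.0, -0.01, 1.27, 0.01, 0.01, -0.01, 3]
[0.0, -0.01, 1.27, 0.01, 0.01, -0.01, 3]
```

View pics/w2.png

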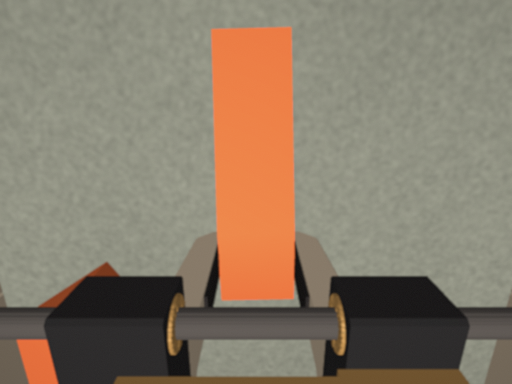

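The wrist view shows the wedge square in the jaws, with its thin end at row 27 and its axis near column 255. Next I lower it and push in.

Emit:
{"name": "apply_moves", "arguments": {
  "rows": [
    [[0,0,1.3,0,0,0,3],[0,0,1.3,0,0,0,3],[0,0,1.1,0,0,0,3],[0,0,0.2,0,0,0,3],[0,0,0,0,0,0,3]]
  ],
  "grip_force": 50
}}

```text
t: 4.3
ee_pos: [0.4501, -0.0319, 0.0157]
tool_rot: [0.0, 1.0, 0.009, -0.0]
contact_force: [0.1, -0.9, 0.4]
width: 0.0395
finger_force: 49.9
```

Emit:
{"name": "apply_moves", "arguments": {
  "rows": [
    [[1.0,0,0,0,0,0,3],[1.0,0,0,0,0,0,3],[1.0,0,0,0,0,0,3],[1.0,0,0,0,0,0,3],[0.5,0,0,0,0,0,3]]
  ]
}}

```text
t: 4.8
ee_pos: [0.4972, -0.0296, 0.0156]
tool_rot: [0.0, 1.0, 0.01, 0.001]
contact_force: [-2.2, 0.2, 2.8]
width: 0.0397
finger_force: 50.0
```

```bash
python3 - <<'E'
from h import *
ims={n:env.read_camera(n)[:,:,::-1].copy() for n in("scene","top")}
o=np.zeros((480,800,3),np.uint8);o[:,:440]=cv2.resize(ims['scene'][150:310,130:277],(440,480),interpolation=2)
o[:360,440:]=cv2.resize(ims['top'][80:200,200:320],(360,360),interpolation=2)
cv2.imwrite("pics/s2.png",o)
print(env.get_obs()['ee_pos'],env.get_obs()['contact_force'])
E
```

```text
[ 0.49666957 -0.02963236  0.01564452] [0.06799796 0.42962319 0.43151831]
```

View pics/s2.png

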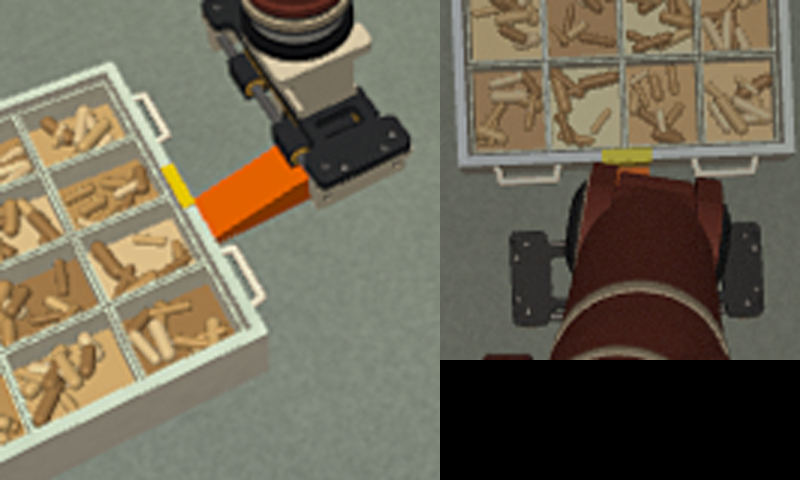

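The wedge's thin end is centred below the tag: top-view crop shows wedge about column 633 and tag at 627. It is square, so I'm pushing.

Emit:
{"name": "apply_moves", "arguments": {
  "rows": [
    [[0.6,0,0,0,0,0,3],[0.6,0,0,0,0,0,3],[0.6,0,0,0,0,0,3],[0.6,0,0,0,0,0,3],[0.4,0,0,0,0,0,3]]
  ]
}}

```text
t: 5.4
ee_pos: [0.5116, -0.0292, 0.0152]
tool_rot: [-0.001, 1.0, 0.01, -0.013]
contact_force: [-20.5, -0.8, 21.3]
width: 0.0392
finger_force: 50.0
```

Emit:
{"name": "apply_moves", "arguments": {
  "rows": [
    [[0.4,0,0,0,0,0,3],[0.4,0,0,0,0,0,3],[0.3,0,0,0,0,0,3],[0.3,0,0,0,0,0,3],[0,0,0,0,0,0,3]]
  ]
}}

```text
t: 5.9
ee_pos: [0.5205, -0.0288, 0.0146]
tool_rot: [-0.001, 1.0, 0.009, -0.018]
contact_force: [-23.4, -0.3, 19.7]
width: 0.0395
finger_force: 50.0
```

Emit:
{"name": "apply_moves", "arguments": {
  "rows": [
    [[0,0,-0.3,0,0,0,3],[0.2,0,0,0,0,0,3],[0.3,0,0,0,0,0,3],[0,0,0,0,0,0,3]]
  ]
}}

```text
t: 6.3
ee_pos: [0.5389, -0.0285, 0.0169]
tool_rot: [-0.0, 1.0, 0.01, -0.004]
contact_force: [-5.6, 0.6, -7.9]
width: 0.0399
finger_force: 50.0
```

Emit:
{"name": "apply_moves", "arguments": {
  "rows": [
    [[0.2,0,0.1,0,0,0,3],[0.3,0,0,0,0,0,3],[0.3,0,0,0,0,0,3],[0,0,0,0,0,0,3]]
  ]
}}

```text
t: 6.7
ee_pos: [0.5458, -0.0283, 0.0154]
tool_rot: [-0.0, 1.0, 0.01, -0.006]
contact_force: [-6.2, -0.4, -7.5]
width: 0.0393
finger_force: 50.0
```

Emit:
{"name": "apply_moves", "arguments": {
  "rows": [
    [[0.3,0,0,0,0,0,3],[0.3,0,0,0,0,0,3],[0,0,0,0,0,0,3]]
  ]
}}

```text
t: 7.0
ee_pos: [0.5498, -0.0282, 0.0148]
tool_rot: [-0.001, 1.0, 0.01, -0.008]
contact_force: [-7.5, -0.2, -9.3]
width: 0.0397
finger_force: 50.0
```

```bash
python3 - <<'E'
from h import *
S=env.camera_model("scene");T=env.camera_model("top")
im={n:env.read_camera(n)[:,:,::-1].copy() for n in("scene","top")};r=[]
for n,m,box in(("scene",S,(160,190,220,230)),("top",T,(240,115,285,145))):
    h=cv2.cvtColor(im[n],cv2.COLOR_BGR2HSV);k=cv2.inRange(h,(22,150,80),(34,255,255))[box[1]:box[3],box[0]:box[2]]
    v,u=np.nonzero(k);print(n,len(u),u.mean()+box[0],v.mean()+box[1]);r.append(ray(m,u.mean()+box[0],v.mean()+box[1]))
print("tag",tri(r))
cv2.imwrite("pics/s3.png",np.hstack([cv2.resize(im['scene'][150:310,130:277],(440,480),interpolation=2),cv2.resize(im['top'][80:200,200:290],(360,480),interpolation=2)]))
E
```

```text
scene 70 186.9 209.3857142857143
top 0 nan nan
tag [nan nan nan]<stdin>:6: RuntimeWarning: Mean of empty slice.
  ret = ret.dtype.type(ret / rcount)
```

View pics/s3.png

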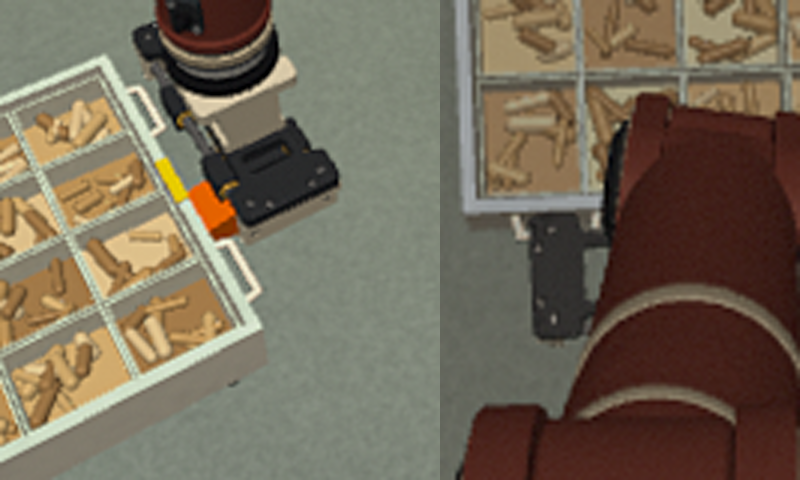

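Drawer nose has risen: the tag moved up about 2 px in scene. The force hasn't spiked yet, so I continue pushing.

Emit:
{"name": "apply_moves", "arguments": {
  "rows": [
    [[0.3,0,-0.05,0,0,0,3],[0.3,0,0,0,0,0,3],[0,0,0,0,0,0,3]]
  ]
}}

```text
t: 7.4
ee_pos: [0.5508, -0.0281, 0.0147]
tool_rot: [-0.001, 1.0, 0.01, -0.013]
contact_force: [-15.9, -0.0, -4.4]
width: 0.0397
finger_force: 50.0
```

Emit:
{"name": "apply_moves", "arguments": {
  "rows": [
    [[0.2,0,0,0,0,0,3],[0.2,0,0,0,0,0,3],[0,0,0,0,0,0,3]]
  ]
}}

```text
t: 7.7
ee_pos: [0.5509, -0.0281, 0.0147]
tool_rot: [-0.001, 1.0, 0.01, -0.017]
contact_force: [-21.5, -0.2, 1.8]
width: 0.0398
finger_force: 50.0
```

It has jammed at x=0.551, about 53 mm before the edge, with the force climbing. One more firm push, then I relax the command and release.

Emit:
{"name": "apply_moves", "arguments": {
  "rows": [
    [[0.3,0,0,0,0,0,3],[0.2,0,0,0,0,0,3],[0,0,0,0,0,0,3]]
  ]
}}

```text
t: 8.0
ee_pos: [0.5514, -0.0281, 0.0146]
tool_rot: [-0.001, 1.0, 0.009, -0.022]
contact_force: [-27.5, -0.9, 9.3]
width: 0.0398
finger_force: 50.0
```

Emit:
{"name": "apply_moves", "arguments": {
  "rows": [
    [[-0.5,0,0,0,0,0,3],[-0.5,0,0,0,0,0,3],[-0.5,0,0,0,0,0,3],[0,0,0,0,0,0,3]]
  ]
}}

```text
t: 8.4
ee_pos: [0.5514, -0.0281, 0.0151]
tool_rot: [-0.0, 1.0, 0.01, -0.006]
contact_force: [-5.7, 0.4, -17.9]
width: 0.0396
finger_force: 50.0
```

Emit:
{"name": "apply_moves", "arguments": {
  "rows": [
    [[-0.3,0,0.15,0,0,0,3],[0,0,0,0,0,0,3]]
  ]
}}

```text
t: 8.6
ee_pos: [0.5515, -0.0281, 0.0152]
tool_rot: [-0.0, 1.0, 0.01, -0.002]
contact_force: [-5.2, 0.0, -21.2]
width: 0.0395
finger_force: 50.0
```

Emit:
{"name": "apply_moves", "arguments": {
  "rows": [
    [[0,0,0.2,0,0,0,3],[0,0,0,0,0,0,3]]
  ]
}}

```text
t: 8.8
ee_pos: [0.5516, -0.0282, 0.0149]
tool_rot: [-0.0, 1.0, 0.01, -0.002]
contact_force: [-7.0, 0.1, -8.6]
width: 0.0399
finger_force: 50.0
```

Emit:
{"name": "apply_moves", "arguments": {
  "rows": [
    [[-0.1,0,0.1,0,0,0,3],[0,0,0,0,0,0,4.2],[0,0,0,0,0,0,5],[0,0,0,0,0,0,6],[0,0,0,0,0,0,6]]
  ],
  "grip_force": 10
}}

```text
t: 9.3
ee_pos: [0.555, -0.0287, 0.0151]
tool_rot: [0.0, 1.0, 0.01, 0.003]
contact_force: [0.1, 0.2, 0.5]
width: 0.0586
finger_force: 0.0
```

Emit:
{"name": "apply_moves", "arguments": {
  "rows": [
    [[0,0,-0.5,0,0,0,6],[0,0,-1.5,0,0,0,6],[0,0,-3,0,0,0,6],[-1,0,-4,0,0,0,6],[-4,0,-3,0,0,0,6]]
  ]
}}

```text
t: 9.8
ee_pos: [0.507, -0.0295, 0.1363]
tool_rot: [0.0, 1.0, 0.01, 0.005]
contact_force: [0.3, -0.0, 1.4]
width: 0.0595
finger_force: 0.0
```

Emit:
{"name": "apply_moves", "arguments": {
  "rows": [
    [[-4,0,-3,0,0,0,6],[-4,0,-3,0,0,0,6],[-3,0,-2,0,0,0,6],[0,0,0,0,0,0,6]]
  ]
}}

```text
t: 10.2
ee_pos: [0.3899, -0.032, 0.2162]
tool_rot: [-0.0, 1.0, 0.009, 0.002]
contact_force: [0.6, -0.4, 0.1]
width: 0.0602
finger_force: 0.0
```

```bash
python3 - <<'E'
from h import *
S=env.camera_model("scene");T=env.camera_model("top")
im={n:env.read_camera(n)[:,:,::-1].copy() for n in("scene","top")};r=[]
for n,m,box in(("scene",S,(160,190,220,230)),("top",T,(240,115,285,145))):
    h=cv2.cvtColor(im[n],cv2.COLOR_BGR2HSV);k=cv2.inRange(h,(22,150,80),(34,255,255))[box[1]:box[3],box[0]:box[2]]
    v,u=np.nonzero(k);print(n,len(u),u.mean()+box[0],v.mean()+box[1]);r.append(ray(m,u.mean()+box[0],v.mean()+box[1]))
print("tag",tri(r))
cv2.imwrite("pics/s4.png",np.hstack([cv2.resize(im['scene'][150:310,130:277],(440,480),interpolation=2),cv2.resize(im['top'][80:200,200:290],(360,480),interpolation=2)]))
E
```

```text
scene 69 186.8695652173913 209.66666666666666
top 97 261.6185567010309 130.29896907216494
tag [ 0.60345152 -0.0264024   0.07598679]
```

View pics/s4.png

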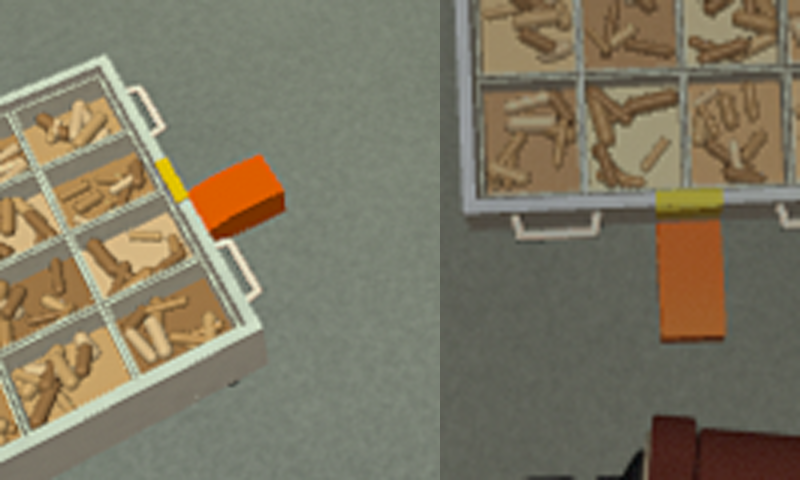

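```bash
python3 - <<'E'
from h import *
r=[]
for n,box in(("scene",(160,190,220,230)),("top",(240,115,285,145))):
    h=cv2.cvtColor(cv2.imread(f"pics/{n}0.png"),cv2.COLOR_BGR2HSV);k=cv2.inRange(h,(22,150,80),(34,255,255))[box[1]:box[3],box[0]:box[2]]
    v,u=np.nonzero(k);print(n,len(u),u.mean()+box[0],v.mean()+box[1]);r.append(ray(env.camera_model(n),u.mean()+box[0],v.mean()+box[1]))
print("tag before",tri(r))
E
```

```text
scene 69 188.85507246376812 211.52173913043478
top 79 261.46835443037975 131.77215189873417
tag before [ 0.60096908 -0.02593646  0.0678675 ]
```

```bash
python3 - <<'E'
from h import *
T=env.camera_model("top");im=env.read_camera("top")[:,:,::-1].copy();h=cv2.cvtColor(im,cv2.COLOR_BGR2HSV)
k=cv2.inRange(h,(3,150,90),(16,255,255))[125:175,240:290];c,_=cv2.findContours(k,cv2.RETR_EXTERNAL,cv2.CHAIN_APPROX_NONE)
k=max(c,key=cv2.contourArea);print([(onz(T,*(p+[240,125]),.029)[:2].round(4)) for p in cv2.boxPoints(cv2.minAreaRect(k))])
im2=env.read_camera("scene")[:,:,::-1];h=cv2.cvtColor(im2.copy(),cv2.COLOR_BGR2HSV);k=cv2.inRange(h,(22,150,80),(34,255,255))[190:230,160:220];v,u=np.nonzero(k);print(u.mean()+160,v.mean()+190)
# rim line shift at drawer front corners: height from outer front rim corner, scene vs top (crops s4)
for (a,b),(c_,d) in (((263,327),(464,212)),):
    print("front-left rim corner",tri([ray(env.camera_model("scene"),130+a*147/440,150+b/3),ray(T,200+c_/4,80+d/4)]))
E
```

```text
[array([ 0.601 , -0.0085]), array([ 0.6002, -0.0482]), array([ 0.5278, -0.0463]), array([ 0.5286, -0.0068])]
186.8695652173913 209.66666666666666
front-left rim corner [ 0.5986813  -0.1419643  -0.28704115]
```

```bash
python3 -c "
from h import *
print(env.hand_in())"
```

```text
the job is handed in; nothing more can be done
None
```

I pushed the smallest orange wedge under the drawer edge below the yellow tag until it jammed, and the drawer's front edge rose an estimated 8–10 mm to about level. The wedge was let go in place with its grip point about 55 mm in front of the edge, the shim was not touched, and the job is handed in without a verdict being shown.

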